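# Lock the specimen case by guiding its sprung bolt along the curved seam with a stylus

### The job

Lock the blue specimen case: draw the orange-handled stylus straight up out of its light white stand without tipping the stand, and set its tip in the yellow cup of the bolt at the red end of the curved track on the lid. With the stylus alone (never the fingers), press the cup part-way down with light force and, keeping it pressed, guide it slowly (about 2 to 5 cm/s) round the track until it is fully home at the green end. Then lift the stylus out, stand it tip down in the grey pot and let go, leaving the stand and the pot upright and everything else where it is.

Things in the scene. Friction and masses are not known exactly. Their poses are not given: they have to be found in the camera images.
- case: Blue specimen case fixed to the table, 158 (x) x 188 (y) mm, grey lid. Origin: centre of its underside, z up. On the lid two aluminium rails (8 mm thick, 20 mm high, 25 mm apart, tops nominally 88 mm above the table) form a track: an arc of radius 80 mm about point track_centre, bulging to +x. In it a slide bolt shows as a yellow round cup, its rim up to 2 mm above the rails. A low black grip lies near -x.
- bolt (a joint): Angle of the bolt round track_centre: 0 at the red end (start; -0.75 rad from the case's +x axis), 1.5 rad at the green end (+0.75 rad; anticlockwise from above), where it meets a stop. 0.01 rad is 0.8 mm. It is damped: running it takes 2 to 3 N sideways. While the cup is up, hidden teeth every 12 mm lock the bolt; let up anywhere it locks again and can be pressed again.
- track_start (a point): Centre of the cup's floor (80 mm above the table) at the red end, cup up, IF THE LID WERE LEVEL. The lid lies crooked: tilted by an unknown angle up to 0.14 rad either way about the case's x axis (over the case's centre, 83 mm above the table), so one end of the track is up to 8 mm high and the other as much low; sideways the shift is about 1 mm. No reading shows the tilt: feel for it.
- track_end (a point): Centre of the cup's floor at the green end, cup up, if the lid were level. Cup: bore 15 mm, outside 21 mm, 10 mm deep. A spring holds it up: 1.5 N at the start and 0.7 N per mm more, travel 7 mm. Pressed more than 3 mm (3.6 N) the bolt runs free; at 7 mm (6.4 N) the cup bottoms hard, so about 5 N is right all the way.
- track_centre (a point): Centre of the track's arc, at the same height as the two points above.
- stylus_mid (a point): Middle of the stylus, 75 mm above its tip. Stylus: 151 mm long, 45 g; below a steel rod 8 mm thick with a flat tip, a round 17 mm collar at 80 to 90 mm, and a square orange handle 14 x 14 mm from 89 to 151 mm above the tip, its flats square to this point's x and y. z runs from tip to handle. It starts upright in the stand, tip 8 mm above the table.
- stylus_tip (a point): Centre of the flat lower end of the stylus.
- stand_mouth (a point): Centre of the mouth of the light loose white stand (60 g): a round foot of 58 mm and a tube 21 mm outside, 11.4 mm bore, 70 mm high; this point is 70 mm above the table, z up.
- pot: Loose grey round pot, 85 mm high, about 84 mm across the rim with a 4 mm wall, tapering a little to the foot, 450 g; floor inside about 5 mm above the table. Origin: centre of its underside, z up.
- timer: Timer, 62 x 67 x 20 mm, a bystander at the back left. Origin: centre of its underside.
- cartridge: White test cartridge with a blue cap, 62 x 47 x 21 mm, a bystander at the back right. Origin: centre of its underside.
- marker: White marker pen with a black cap, 17 x 135 x 16 mm, a bystander near the front edge on the right. Origin: centre of its underside.
Things that resemble listed ones, but are neither listed nor needed, are in the scene too. There is more than one size of the part that bears stylus_mid; the job needs the larger.

How it is judged:
On the way, in this order (a step that is already met when the one before it is completed fails the run):
1. the stylus is drawn clear of the stand, which still stands (z of stylus_tip in the frame of stand_mouth above 0.005 m and angle between stand_mouth's own z axis and vertical below 0.1 rad), for 0.1 s.
2. the bolt is home at the green end, with the stylus tip there (value of joint bolt above 1.47 rad and horizontal distance between stylus_tip and track_end below 0.012 m), for 0.1 s.
At the end, for the whole second after the job is handed in: The bolt is within 0.03 rad (2.4 mm) of the stop at the green end; the stylus stands tip down in the grey pot (tip inside the pot, less than 30 mm above the table), released and at rest; stand and pot are upright within 0.1 rad (value of joint bolt above 1.47 rad and horizontal distance between stylus_tip and pot below 0.042 m and height (world z) of stylus_tip below 0.03 m and angle between stylus_mid's own z axis and vertical below 0.75 rad and linear speed of stylus below 0.02 m/s and angle between each of pot, stand_mouth's own z axis and vertical below 0.1 rad); the robot touches nothing.
It fails at once if the stand tips by more than 0.35 rad (angle between stand_mouth's own z axis and vertical above 0.35 rad).
It fails at once if the stylus presses on the case or the bolt with more than 25 N (contact force between stylus and case above 25 N).
It fails at once if the bolt is run faster than 1.9 rad/s (15 cm/s) (velocity of joint bolt above 1.9 rad/s).
It fails at once if the fingers or the arm push the case or its bolt (more than 3 N) (contact force between any of the fingers, the arm and case above 3 N).
It fails at once if the timer, the cartridge or the marker is moved by more than 20 mm (distance of any of timer, cartridge, marker from where it was at the start of the episode above 0.02 m).
It also fails if it takes over 72 s, if anything falls off the work surface, if the arm or the gripper's body presses on something with over 40 N, if the wrist force passes 120 N, or if a joint passes its speed limit or range.

### The arm

A 7-joint arm with a two-finger parallel gripper is mounted at the origin on a cart in front of the work surface, level with it; the furniture and walls round the work are solid. World frame = base frame: x ahead of the robot, y to its left, z up, the work surface at z = 0. Lengths are in m, angles in rad, forces in N, time in s.
With the tool pointing down it reaches from about 0.4 to 0.875 m from the base axis. Payload 19.3 kg.
Tool frame: the origin (TCP) lies on the centre line of the jaws, within the pads' length; the fingertips stand 14 mm ahead of it and the grasp point (between the pads) lies 5 mm behind it; y points along the fingers, x is the direction in which the jaws open and shut, and the axes are right-handed (so a half turn about y gives the same grasp; the last joint's range is limited). The gripper opens to 85 mm and grips with 20 to 120 N. Pads are 22 mm wide; open, the fingers measure 114 mm over their backs; the gripper's body (76 mm by 85 mm) begins 54 mm behind the grasp point. The pads swing forward as they close: fully open they stand 13 mm farther back than shut.
Start: joints at [-1.376, 0.521, -0.036, 1.599, 0.021, 1.021, -0.113], TCP at [0.164, 0.603, 0.223] pointing down, gripper open.
Joint ranges: [-2.91, 2.91], [-0.3, 2.13], [-1.5, 1.42], [0.17, 2.43], [-1.26, 4.41], [0.16, 1.93], [-2.52, 2.52]. Speed limits (rad/s): [1.89, 1.89, 2.39, 2.39, 3.01, 3.01, 3.01].

### API

Orientations are given as [roll, pitch, yaw] about the fixed x, y, z axes, in that order (R = Rz(yaw) Ry(pitch) Rx(roll)).
In Python, from workcell import monitor, grab_frame, workorder gives the robot as it stands.
- The arm moves only by the tool drive_tool, never from a script. Its argument "steps" is one flat list of numbers, 5 for each row, row after row: the finger opening in mm, from 0 to 85.4, then the shift along the world's x, y, z in mm, then the turn about the world's z in degrees. In form: [fingers, tx, ty, tz, twist, fingers, tx, ty, tz, twist, ...]. A call has exactly 5 rows; each row shifts and turns the commanded pose from where the row before left it; what a row does not reach is not made up. A row lasts 1/12 s, in which the tool goes at most 41.7 mm and 7.16 degrees, less where a joint would pass 70% of its speed; a pose out of reach is approached as far as the arm can. A call is refused whole if a number of a shift passes 41.7 or a number of a turn 7.16, either way. A call with a gripper value outside its range is refused whole. The fingers move at their own pace and stop on an object; "grip_force" is the grip in N (left out, the last holds). Time passes only in rows, so rows that do not move let the fingers close, or fill a call up. It gives the time, the measured TCP pose, the force and the opening at its end, in the units of the state.
- monitor.observe(): the state, without advancing time (a new reading comes with each control period).
- grab_frame(name): name is "scene" or "top" or "wrist"; returns a dict with "frame" (420x560x3 uint8, red, green, blue), "vertical_fov" (degrees; the focal length in pixels is half the picture's height over the tangent of half this angle, whatever the lens; pixels are square), "cx", "cy" (the principal point, pixels), "xyz" and "orientation" of the camera in the world. Camera axes: x right, y down, z forward; pixel columns grow to the right and rows downward; lengths in m; the calibration is good to about 2 mm. A picture is of the moment at which its call begins. There is no depth.
- workorder.job_done(): hands the job in, once; it reports no verdict.
The state is a dict: "clock": time; "qpos": joint angles; "qd": joint speeds; "joint_efforts": joint torques, N m; "position": TCP position; "tool_rot": TCP orientation; "force": force on the tool from outside, world axes, zero at the start; "moment": the same for the moment, N m; "grip_width": finger opening in m.
Only numpy, scipy, OpenCV 4.12 (cv2) and the standard library are available. Lean on these libraries where they do the work, as an engineer would, in place of code of your own. Each camera call takes 0.05 s, during which the arm holds its last target. There are 200 camera calls.

## Working session

There is one attempt and no reset: what is moved stays moved. The work goes in short steps, Python scripts to look and compute and a tool call to move; the robot and the scene stay as the last step left them, time stands still between calls to the robot, and variables do not carry over. Pictures are saved under pics/ and viewed, about 8 in all and at most 12, crops included, and the job is handed in when it is done.

Besides the shell and the picture viewer there is one more tool, called as a command line: name --argument value ..., lists and objects as JSON in quotes. drive_tool: Moves the arm, as the interface text tells. Its arguments: {"type":"object","properties":{"steps":{"type":"array"},"grip_force":{"type":"number"}},"required":["steps"]}

```bash
mkdir -p pics; ls
cat > h.py <<'E'
import numpy as np, cv2
from workcell import monitor, grab_frame, workorder
from scipy.spatial.transform import Rotation as R
def grab(n,save=None):
    g=grab_frame(n)
    if save: cv2.imwrite(f'pics/{save}.png',cv2.cvtColor(g['frame'],cv2.COLOR_RGB2BGR))
    return g
def cam(g):
    o=np.array(g['orientation'],float)
    Rm=o if o.shape==(3,3) else R.from_euler('xyz',o).as_matrix()
    f=g['frame'].shape[0]/2/np.tan(np.radians(g['vertical_fov'])/2)
    return Rm,np.array(g['xyz'],float),f
def ray(g,u,v):
    Rm,p,f=cam(g); d=Rm@np.array([(u-g['cx'])/f,(v-g['cy'])/f,1.]); return p,d/np.linalg.norm(d)
def plane(g,u,v,z):
    p,d=ray(g,u,v); return p+d*(z-p[2])/d[2]
def proj(g,P):
    Rm,p,f=cam(g); c=Rm.T@(np.array(P,float)-p); return c[0]/c[2]*f+g['cx'],c[1]/c[2]*f+g['cy']
def tri(*rs):
    A=np.zeros((3,3));b=np.zeros(3)
    for p,d in rs:
        M=np.eye(3)-np.outer(d,d);A+=M;b+=M@p
    return np.linalg.solve(A,b)
E
python3 - <<'E'
from h import *
print(monitor.observe())
for n in('scene','top','wrist'):
    g=grab(n,n+'0'); print(n,{k:v for k,v in g.items() if k!='frame'})
a=[cv2.imread(f'pics/{n}0.png') for n in('scene','top','wrist')]
E
```

```text
pics
{'clock': 0.0, 'qpos': array([-1.37620492,  0.52201543, -0.03631849,  1.60000727,  0.02121637,
        1.02109772, -0.11282201]), 'qd': array([-0.00018665, -0.00037808, -0.00108807, -0.00047019, -0.00058784,
       -0.00047242,  0.00221262]), 'joint_efforts': array([ 2.69794953e-03, -9.27134228e+01,  1.98129728e+00, -3.69925046e+01,
        1.79754454e-02,  8.52002209e-03, -2.98906696e-05]), 'position': array([0.16352242, 0.60286796, 0.22232522]), 'tool_rot': array([-1.57089643e+00,  1.13796099e-03,  1.30597370e+00]), 'force': array([0.64094229, 0.49441513, 0.33861112]), 'moment': array([ 0.05241689, -0.01923363,  0.01134121]), 'grip_width': 0.08541859398465751}
scene {'vertical_fov': 48.11653444680659, 'cx': 274.769617642424, 'cy': 211.53001285779254, 'xyz': array([-0.3295924 , -0.81524841,  0.58782536]), 'orientation': array([-1.97930088,  0.01259515, -0.74829238])}
top {'vertical_fov': 47.17152480340929, 'cx': 272.27473139627716, 'cy': 209.87070961311235, 'xyz': array([0.32508064, 0.03966554, 1.62865983]), 'orientation': array([-3.02549707,  0.00772025, -1.57767867])}
wrist {'vertical_fov': 60.729608635099, 'cx': 275.5903739491399, 'cy': 213.26932454106435, 'xyz': array([0.09305134, 0.62194184, 0.37413501]), 'orientation': array([2.84933992e+00, 8.63769618e-04, 1.30447637e+00])}
```

View pics/top0.png

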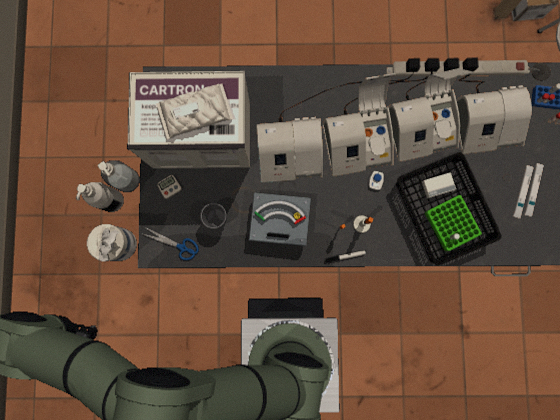

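View pics/scene0.png

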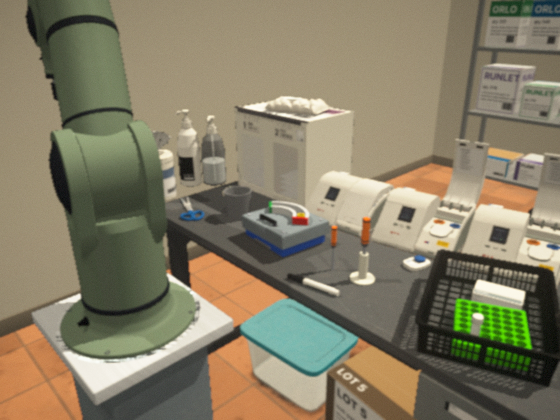

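```bash
python3 - <<'E'
import cv2,numpy as np
s=cv2.imread('pics/scene0.png')[190:310,230:430]; t=cv2.imread('pics/top0.png')[165:275,190:390]
a=cv2.resize(s,(800,480)[:2],interpolation=cv2.INTER_CUBIC)[:, :]
a=cv2.resize(s,(500,300),interpolation=cv2.INTER_CUBIC); b=cv2.resize(t,(500,275),interpolation=cv2.INTER_CUBIC)
cv2.imwrite('pics/crop1.png',np.vstack([a,b]))
E
python3 - <<'E'
from h import *
g=grab('top'); 
for z in (0,.085): print([ [n,plane(g,u,v,z).round(3)] for n,u,v in(('pot',214,215),('case',279,219),('stand',362,225),('marker',346,257),('red',298,216),('green',259,215))])
s=grab('scene')
for n,im,x0 in(('top',g,0),('scene',s,0)):
    hsv=cv2.cvtColor(im['frame'],cv2.COLOR_RGB2HSV)
    for c,lo,hi in(('orange',(5,170,120),(17,255,255)),('yellow',(22,150,120),(35,255,255)),('red',(0,170,90),(3,255,255)),('green',(50,120,60),(80,255,255))):
        m=cv2.inRange(hsv,lo,hi); k,l,st,ce=cv2.connectedComponentsWithStats(m)
        print(n,c,[(st[i].tolist(),ce[i].round(1).tolist()) for i in range(1,k) if st[i,4]>4 and 200<ce[i][0]<400 and 160<ce[i][1]<300])
E
```

```text
[['pot', array([0.499, 0.25 , 0.   ])], ['case', array([0.484, 0.028, 0.   ])], ['stand', array([ 0.461, -0.253,  0.   ])], ['marker', array([ 0.353, -0.196,  0.   ])], ['red', array([ 0.493, -0.036,  0.   ])], ['green', array([0.498, 0.096, 0.   ])]]
[['pot', array([0.49 , 0.239, 0.085])], ['case', array([0.475, 0.029, 0.085])], ['stand', array([ 0.454, -0.238,  0.085])], ['marker', array([ 0.352, -0.184,  0.085])], ['red', array([ 0.485, -0.032,  0.085])], ['green', array([0.489, 0.093, 0.085])]]
top orange [([368, 217, 5, 5, 19], [370.3, 219.3]), ([342, 224, 3, 4, 11], [343.1, 225.6])]
top yellow [([294, 212, 6, 7, 25], [296.6, 215.3])]
top red [([295, 216, 11, 8, 31], [299.7, 219.6])]
top green [([255, 212, 9, 9, 25], [259.1, 215.6])]
scene orange [([297, 216, 8, 3, 11], [300.4, 216.8]), ([362, 218, 8, 26, 151], [365.5, 230.4]), ([332, 226, 5, 18, 70], [333.6, 234.4])]
scene yellow [([298, 213, 6, 3, 18], [300.5, 214.0])]
scene red [([293, 217, 14, 7, 83], [299.3, 220.4])]
scene green [([269, 202, 2, 5, 10], [269.5, 204.0])]
```

View pics/crop1.png

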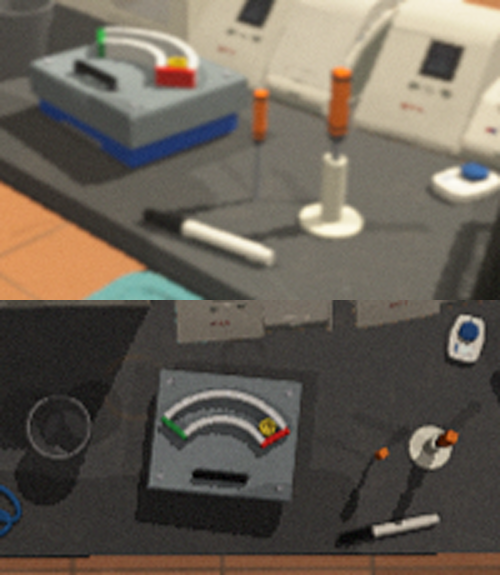

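The large stylus is the one at scene (366,230) and top (370,219): it is in the white stand and it is the bigger of the two. The small one at scene (334,234) and top (343,226) has a thinner handle and no stand, so it is a decoy. The case is at top (279,219), with its red end and yellow cup at (297,216) and its green end at (259,215). The pot is at (214,215). Next I move the wrist camera over the case.

drive_tool --steps '[85,35,-20,20,0,85,35,-20,20,0,85,35,-20,20,0,85,35,-20,20,0,85,35,-20,20,0]'

```text
clock: 0.67
position: [0.3269, 0.5094, 0.3165]
tool_rot: [-1.571, -0.0, 1.306]
force: [0.1, 0.6, 0.1]
grip_width: 0.0849
```

drive_tool --steps '[85,15,-38,5,0,85,15,-38,5,0,85,15,-38,5,0,85,15,-38,5,0,85,15,-38,5,0]'

```text
clock: 1.08
position: [0.4009, 0.3186, 0.3408]
tool_rot: [-1.571, -0.0, 1.306]
force: [0.6, 0.4, 0.0]
grip_width: 0.0852
```

drive_tool --steps '[85,5,-39,0,0,85,5,-39,0,0,85,5,-39,0,0,85,5,-39,0,0,85,5,-39,0,0]'

```text
clock: 1.5
position: [0.4254, 0.1237, 0.3406]
tool_rot: [-1.571, -0.0, 1.306]
force: [1.4, 0.6, 0.3]
grip_width: 0.0848
```

drive_tool --steps '[85,0,-30,0,0,85,0,-30,0,0,85,0,-30,0,0,85,0,-5,0,0,85,0,0,0,0]'

```text
clock: 1.92
position: [0.4256, 0.029, 0.3407]
tool_rot: [-1.571, -0.0, 1.303]
force: [-0.1, 0.5, 0.4]
grip_width: 0.0852
```

Run:
```python
from h import *
import pickle
g=grab('wrist','w1'); pickle.dump(g,open('w1.pkl','wb'))
o=monitor.observe(); print(o['clock'],o['position'],o['tool_rot'],o['qpos'].round(2))
g=grab('top');s=grab('scene')
pickle.dump((g,s),open('ts.pkl','wb'))
print('decoy top',tri(ray(g,343.1,225.6),ray(s,333.9,226.5)))
print('stylus top',tri(ray(g,370.3,219.3),ray(s,366.2,218)))
for n,im in(('scene',s),('top',g)):
    print(n,'stylus axis at px')
```

```text
1.9667 [0.42562755 0.03055856 0.34059111] [-1.57094744e+00 -3.36705635e-04  1.30476861e+00] [-0.48  0.07  0.29  1.93 -0.02  1.15  1.12]
decoy top [ 0.44964918 -0.17244879  0.1144236 ]
stylus top [ 0.46516387 -0.25061452  0.15648773]
scene stylus axis at px
top stylus axis at px
```

View pics/w1.png

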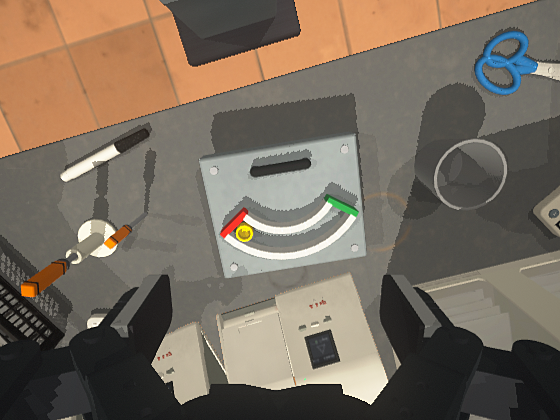

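The wrist view shows the case upright in the middle: red end (234,222), cup (245,233), green end (341,205). The pot rim is at (471,174) and the stand at (97,237), with the big stylus leaning out to (27,290) by perspective. I'll measure the case and the pot from this.

Run:
```python
from h import *
import pickle
g=pickle.load(open('w1.pkl','rb')); f=g['frame']
hsv=cv2.cvtColor(f,cv2.COLOR_RGB2HSV)
def big(m):
    k,l,st,ce=cv2.connectedComponentsWithStats(m); i=1+np.argmax(st[1:,4]); return ce[i],st[i]
box=np.zeros(f.shape[:2],np.uint8); box[180:280,200:370]=1
col={}
for c,lo,hi in(('yellow',(22,150,120),(35,255,255)),('red',(0,170,90),(4,255,255)),('green',(50,120,60),(80,255,255))):
    ce,st=big(cv2.inRange(hsv,lo,hi)*box); col[c]=ce; print(c,ce.round(1),st,plane(g,*ce,.088).round(4))
# lid: bright bluish-grey
print(f[190,270],f[110,300],f[265,300])
m=cv2.inRange(f,(95,105,110),(175,185,195)); m[:125]=0;m[285:]=0;m[:,:190]=0;m[:,375:]=0
m=cv2.morphologyEx(m,cv2.MORPH_OPEN,np.ones((5,5)))
cn=max(cv2.findContours(m,0,2)[0],key=cv2.contourArea); h=cv2.convexHull(cn)
ap=cv2.approxPolyDP(h,8,True)[:,0]; print(ap.tolist())
P=np.array([plane(g,*p,.068)[:2] for p in ap]); print(P.round(4),P.mean(0))
for i in range(len(P)):
    d=P[(i+1)%len(P)]-P[i]; print(np.hypot(*d).round(4),np.degrees(np.arctan2(d[1],d[0])).round(2))
```

```text
yellow [244. 232.] [236 223  17  19 256] [ 0.485  -0.0269  0.088 ]
red [233.6 222.6] [220 208  28  30 281] [ 0.4703 -0.0353  0.088 ]
green [341.3 205.3] [324 194  35  23 265] [0.4836 0.0926 0.088 ]
[180 186 179] [83 81 74] [175 179 173]
[[342, 218], [307, 248], [249, 246]]
[[ 0.5062  0.092 ]
 [ 0.5335  0.0405]
 [ 0.5112 -0.03  ]] [0.5169723  0.03418228]
0.0584 -62.09
0.0739 -107.57
0.1221 92.35
```

drive_tool --steps '[85,-5,-40,0,0,85,-5,-40,0,0,85,-5,-40,0,0,85,-5,-40,0,0,85,-5,-40,0,0]'

```text
clock: 2.48
position: [0.4006, -0.17, 0.3406]
tool_rot: [-1.571, -0.0, 1.308]
force: [1.5, 0.2, -0.3]
grip_width: 0.0848
```

drive_tool --steps '[85,0,-40,0,0,85,0,-30,0,0,85,0,0,0,0,85,0,0,0,0,85,0,0,0,0]'

```text
clock: 2.9
position: [0.4012, -0.2382, 0.3402]
tool_rot: [-1.57, -0.0, 1.307]
force: [-0.4, 0.8, 0.2]
grip_width: 0.0849
```

Run:
```python
from h import *
import pickle
g=grab('wrist','w2'); pickle.dump(g,open('w2.pkl','wb'))
print(monitor.observe()['position'])
print(proj(g,(.465,-.25,.157)))
```

```text
[ 0.40122626 -0.23793101  0.34028991]
(np.float64(281.10523222128296), np.float64(248.56693960507255))
```

View pics/w2.png

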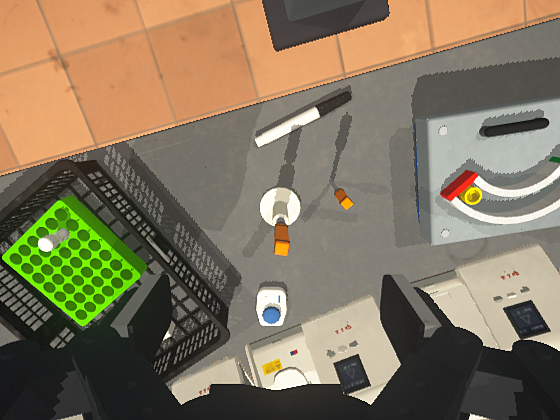

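The stand foot is at (280,208) and the stylus handle top at (282,247). The decoy is at (344,198), to the right.

Run:
```python
from h import *
import pickle
g=pickle.load(open('w2.pkl','rb')); f=g['frame']
print('foot',plane(g,280,208,.006),[f[y,283].tolist() for y in (228,234,240,245,250)])
hsv=cv2.cvtColor(f,cv2.COLOR_RGB2HSV)
m=cv2.inRange(f,(215,90,0),(255,190,70)); m[:200]=0;m[265:]=0;m[:,:260]=0;m[:,310:]=0
k,l,st,ce=cv2.connectedComponentsWithStats(m);i=1+np.argmax(st[1:,4]);print(ce[i],st[i])
cn=max(cv2.findContours((l==i).astype(np.uint8),0,1)[0],key=cv2.contourArea)
P=np.array([plane(g,*p[0],.159)[:2]*1000 for p in cn],np.float32)
print('top',plane(g,*ce[i],.159),cv2.minAreaRect(P))
r=f[190:270,240:370]; cv2.imwrite('pics/c2.png',cv2.cvtColor(cv2.resize(r,None,fx=5,fy=5,interpolation=cv2.INTER_CUBIC),cv2.COLOR_RGB2BGR))
# white tube foot
w=cv2.inRange(f,(185,180,160),(255,255,255));w[:180]=0;w[235:]=0;w[:,:255]=0;w[:,:305]*=1;w[:,305:]=0
cn=max(cv2.findContours(w,0,1)[0],key=cv2.contourArea);x=cv2.minEnclosingCircle(cn);print('footc',x,plane(g,*x[0],.006))
# lid in w1
g=pickle.load(open('w1.pkl','rb')); f=g['frame']
m=cv2.inRange(f.astype(np.int16),(160,168,160),(200,205,200)); m[:125]=0;m[285:]=0;m[:,:190]=0;m[:,375:]=0
m=cv2.morphologyEx(m,cv2.MORPH_OPEN,np.ones((5,5)))
h=cv2.convexHull(max(cv2.findContours(m,0,2)[0],key=cv2.contourArea))
ap=cv2.approxPolyDP(h,6,True)[:,0]; print(ap.tolist())
P=np.array([plane(g,*p,.068)[:2] for p in ap]); print(P.round(4),P.mean(0))
for i in range(len(P)):
    d=P[(i+1)%len(P)]-P[i]; print(np.hypot(*d).round(4),np.degrees(np.arctan2(d[1],d[0])).round(2))
```

```text
foot [ 0.46566664 -0.24944128  0.006     ] [[170, 90, 34], [169, 90, 34], [72, 54, 44], [255, 179, 12], [255, 175, 20]]
[281.27329193 248.25465839] [275 242  14  13 161]
top [ 0.4639182  -0.24956907  0.159     ] ((463.7464904785156, -249.28915405273438), (12.985913276672363, 12.890433311462402), 74.79901885986328)
footc ((279.6417236328125, 207.02755737304688), 20.275066375732422) [ 0.46415948 -0.24956048  0.006     ]
[[354, 137], [359, 194], [215, 231], [201, 161]]
[[ 0.4134  0.1267]
 [ 0.4817  0.1186]
 [ 0.4805 -0.0653]
 [ 0.3925 -0.0537]] [0.4420085 0.0315535]
0.0689 -6.77
0.1839 -90.4
0.0888 172.52
0.1816 83.39
```

View pics/c2.png

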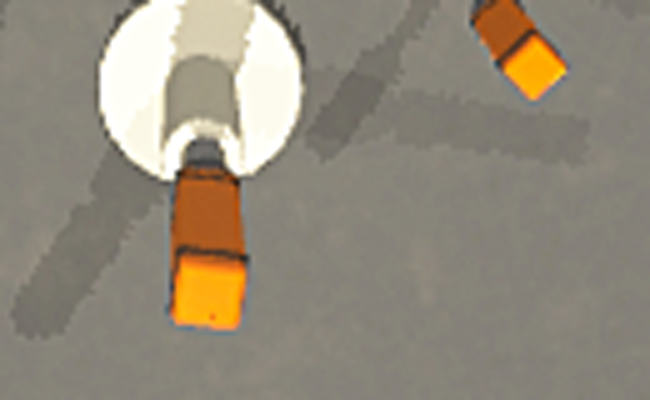

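drive_tool --steps '[60,21,-4,0,-3.25,60,21,-4,0,-3.25,60,20.8,-3.6,-30,0,50,0,0,-40,0,50,0,0,-40,0]'

```text
clock: 3.37
position: [0.465, -0.2494, 0.2292]
tool_rot: [-1.572, -0.0, 1.196]
force: [1.4, 0.1, -0.9]
grip_width: 0.05
```

drive_tool --steps '[50,0,0,0,0,50,0,0,0,0,50,0,0,0,0,50,0,0,0,0,50,0,0,0,0]'

```text
clock: 3.78
position: [0.4643, -0.2511, 0.2325]
tool_rot: [-1.574, -0.001, 1.193]
force: [0.4, 1.4, -0.3]
grip_width: 0.0501
```

```bash
cat > chk.py <<'E'
from h import *
import pickle,sys
g=grab('wrist','w3'); pickle.dump(g,open('w3.pkl','wb')); f=g['frame']
o=monitor.observe(); print(o['position'],o['tool_rot'],o['force'])
u,v=proj(g,(.464,-.2496,.159)); print('expect',u,v)
m=cv2.inRange(f,(215,90,0),(255,190,70)); m[:int(v)-60]=0;m[int(v)+60:]=0;m[:,:int(u)-60]=0;m[:,int(u)+60:]=0
k,l,st,ce=cv2.connectedComponentsWithStats(m);i=1+np.argmax(st[1:,4]);print(ce[i],st[i],plane(g,*ce[i],.159))
cn=max(cv2.findContours((l==i).astype(np.uint8),0,1)[0],key=cv2.contourArea)
P=np.array([plane(g,*p[0],.159)[:2]*1000 for p in cn],np.float32); print(cv2.minAreaRect(P))
E
python3 chk.py
```

```text
[ 0.4641428  -0.25108232  0.23216015] [-1.57344004e+00 -5.83490343e-04  1.19280387e+00] [-0.54343624  1.10652195 -0.59889453]
expect 277.8861794235079 219.23846323574844
[277.9071618  219.33421751] [268 210  21  19 377] [ 0.46406681 -0.24961161  0.159     ]
((463.9228515625, -249.47677612304688), (13.267827987670898, 12.467833518981934), 68.24517059326172)
```

View pics/w3.png

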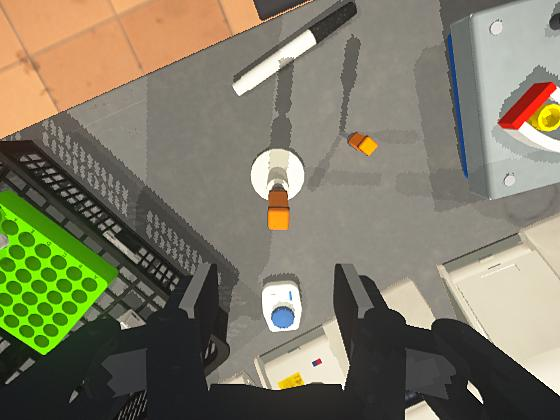

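drive_tool --steps '[50,0,1.5,-20,0,50,0,0,-20,0,50,0,0,-20,0,50,0,0,-20,0,50,0,0,-17,0]'

```text
clock: 4.25
position: [0.4638, -0.2494, 0.1332]
tool_rot: [-1.572, -0.0, 1.193]
force: [0.3, -0.1, 0.3]
grip_width: 0.05
```

drive_tool --steps '[50,0,0,-10,0,50,0,0,0,0,50,0,0,0,0,50,0,0,0,0,50,0,0,0,0]'

```text
clock: 4.67
position: [0.464, -0.2497, 0.1246]
tool_rot: [-1.572, -0.0, 1.193]
force: [-0.3, 0.1, 0.2]
grip_width: 0.05
```

```bash
python3 chk.py
```

```text
[ 0.46394545 -0.24966007  0.12443344] [-1.57233477e+00 -1.41835288e-04  1.19258118e+00] [-0.31757108 -0.30156885  0.12230851]
expect 276.70632442998954 310.24136763298833
[277.16059113 310.81970443] [ 260  297   36   29 1015] [ 0.46429035 -0.24953357  0.159     ]
((464.46246337890625, -249.51463317871094), (13.068313598632812, 11.87389087677002), 68.22676086425781)
```

drive_tool --steps '[40,0,0,0,0,30,0,0,0,0,22,0,0,0,0,17,0,0,0,0,10,0,0,0,0]' --grip_force 70

```text
clock: 5.13
position: [0.4636, -0.2496, 0.1237]
tool_rot: [-1.571, -0.0, 1.193]
force: [-0.2, 1.1, 3.4]
grip_width: 0.0127
```

drive_tool --steps '[5,0,0,0,0,5,0,0,0,0,5,0,0,0,0,5,0,0,0,0,5,0,0,0,0]'

```text
clock: 5.55
position: [0.4636, -0.2495, 0.1237]
tool_rot: [-1.571, -0.0, 1.192]
force: [-0.2, 1.4, 5.1]
grip_width: 0.0129
```

drive_tool --steps '[5,0,0,4,0,5,0,0,8,0,5,0,0,10,0,5,0,0,10,0,5,0,0,10,0]'

```text
clock: 5.97
position: [0.4635, -0.2496, 0.1668]
tool_rot: [-1.571, 0.0, 1.192]
force: [0.3, -0.1, -0.3]
grip_width: 0.0126
```

drive_tool --steps '[5,0,0,10,0,5,0,0,10,0,5,0,0,15,0,5,0,0,15,0,5,0,0,15,0]'

```text
clock: 6.38
position: [0.4633, -0.2495, 0.2319]
tool_rot: [-1.571, 0.0, 1.192]
force: [-0.3, 0.2, -1.1]
grip_width: 0.0124
```

drive_tool --steps '[5,0,0,20,0,5,0,0,20,0,5,0,0,0,0,5,0,0,0,0,5,0,0,0,0]'

```text
clock: 6.8
position: [0.4632, -0.2493, 0.2704]
tool_rot: [-1.571, -0.0, 1.193]
force: [0.0, 1.2, -0.6]
grip_width: 0.0125
```

Run:
```python
from h import *
import pickle
g=grab('wrist','w4'); s=grab('scene','s4');pickle.dump((g,s),open('w4.pkl','wb'))
o=monitor.observe();print(o['position'],o['force'],o['grip_width'])
a=cv2.imread('pics/w4.png'); b=cv2.imread('pics/s4.png')[150:300,270:430]
b=cv2.resize(b,(448,420),interpolation=cv2.INTER_CUBIC)
c=np.hstack([a,b]);cv2.imwrite('pics/c4.png',cv2.resize(c,(800,int(800*420/1008)),interpolation=cv2.INTER_AREA))
```

```text
[ 0.46310282 -0.24927232  0.26992453] [-0.52186941  0.78482461 -0.26826211] 0.01265730988745219
```

View pics/c4.png

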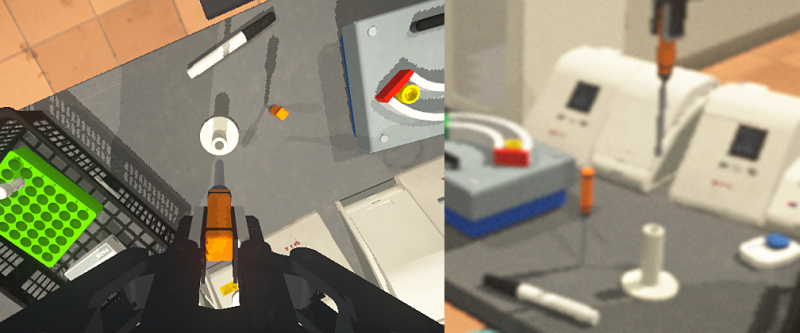

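The stylus is out and vertical in the grip, with its tip at about (217,162) in the composite. The stand is upright at (220,138). Next I go over to the case for a closer look at the track.

drive_tool --steps '[5,-3,35,10,0,5,-4,35,10,0,5,-4,35,10,0,5,-4,35,0,0,5,-4,35,0,0]'

```text
clock: 7.32
position: [0.4439, -0.073, 0.3005]
tool_rot: [-1.571, 0.0, 1.192]
force: [0.9, -0.4, -0.2]
grip_width: 0.0131
```

drive_tool --steps '[5,-4,30,0,0,5,0,14,0,0,5,0,0,0,0,5,0,0,0,0,5,0,0,0,0]'

```text
clock: 7.73
position: [0.4403, -0.0312, 0.3002]
tool_rot: [-1.57, 0.001, 1.192]
force: [0.7, -0.0, -0.9]
grip_width: 0.0128
```

Run:
```python
from h import *
import pickle
g=grab('wrist','w5'); pickle.dump(g,open('w5.pkl','wb'))
o=monitor.observe();p=o['position'];print(o['clock'],p,o['tool_rot'],o['force'])
print('tip expected px',proj(g,p+[0,0,-.1157]))
```

```text
7.7833 [ 0.44034583 -0.03145558  0.30026804] [-1.57052450e+00  5.86703887e-04  1.19114983e+00] [-0.41419926 -0.08780829 -0.8783304 ]
tip expected px (np.float64(275.7766363029232), np.float64(204.2130140853054))
```

View pics/w5.png

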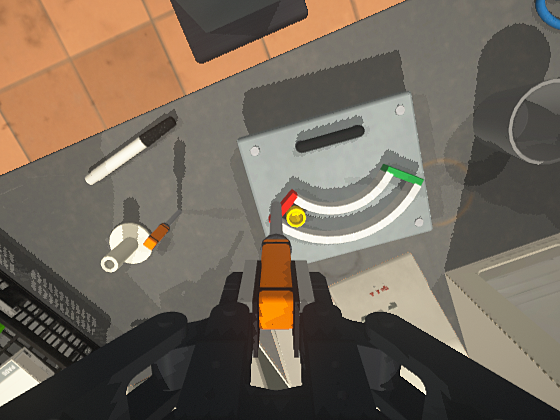

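Run:
```python
from h import *
import pickle
V={n:pickle.load(open(n+'.pkl','rb')) for n in('w1','w2','w5')}; V['w4']=pickle.load(open('w4.pkl','rb'))[0]; V['w3']=pickle.load(open('w3.pkl','rb'))
def blob(g,lo,hi,near,r):
    hsv=cv2.cvtColor(g['frame'],cv2.COLOR_RGB2HSV); m=cv2.inRange(hsv,lo,hi); w=np.zeros_like(m); cv2.circle(w,(int(near[0]),int(near[1])),r,255,-1); m&=w
    k,l,st,ce=cv2.connectedComponentsWithStats(m)
    i=1+np.argmax(st[1:,4]); cn=cv2.findContours((l==i).astype(np.uint8),0,1)[0][0]
    (x,y),(a,b),t=cv2.fitEllipse(cv2.convexHull(cn)); return (x,y),(a,b),st[i,4]
R1=[]
for n,g in V.items():
    c,ab,A=blob(g,(20,120,90),(35,255,255),proj(g,(.486,-.028,.086)),25); print(n,'cup',np.round(c,1),np.round(ab,1),A,plane(g,*c,.09).round(4))
    R1.append(ray(g,*c))
print('tri all',tri(*R1).round(4),'w1w2w5',tri(*R1[:3]).round(4))
gr=[]
for n in('w1','w5'):
    g=V[n];c,ab,A=blob(g,(50,100,50),(80,255,255),proj(g,(.484,.0926,.088)),30); print(n,'green',np.round(c,1),ab); gr.append(ray(g,*c)); print(plane(g,*c,.088).round(4))
print('green',tri(*gr).round(4))
# lid screws / edges
for n in('w1','w5'):
    g=V[n]; f=g['frame'].astype(int)
    # y-side edges: scan along world y at given case x on plane z=.068
    cy,sy=np.cos(-.12),np.sin(-.12)
    for side in(1,-1):
        pts=[]
        for xx in np.arange(-.065,.03,.005):
            ts=np.arange(.07,.115,.0005); pr=[]
            for t in ts:
                P=np.array([.475,.03])+[cy*xx-sy*side*t, sy*xx+cy*side*t]; u,v=proj(g,(*P,.068)); 
                pr.append(f[int(round(v)),int(round(u))].sum() if 0<=v<420 and 0<=u<560 else 0)
            pr=np.array(pr); d=pr[:-3]-pr[3:]; j=np.argmax(d)
            if d[j]>80:
                P=np.array([.475,.03])+[cy*xx-sy*side*ts[j+1], sy*xx+cy*side*ts[j+1]]; pts.append(P)
        pts=np.array(pts); 
        vx,vy,x0,y0=cv2.fitLine(pts.astype(np.float32),cv2.DIST_HUBER,0,.01,.01).ravel(); a=np.arctan2(vy,vx); a=(a+np.pi/2)%np.pi-np.pi/2
        print(n,'side',side,len(pts),'yaw deg',np.degrees(a).round(2),'y at x=.475:',(y0+(.475-x0)*vy/vx).round(4))
```

```text
w1 cup [244.  231.9] [17.4 19.6] 271 [ 0.4843 -0.0265  0.09  ]
w2 cup [470.6 195.3] [18.1 22.5] 311 [ 0.4853 -0.0281  0.09  ]
w5 cup [295.2 216.2] [19.6 22.1] 343 [ 0.4841 -0.0268  0.09  ]
w4 cup [513.5 118.3] [23.7 31.7] 559 [ 0.4846 -0.0284  0.09  ]Traceback (most recent call last):
  File "<stdin>", line 11, in <module>
  File "<stdin>", line 7, in blob
    return _wrapfunc(a, 'argmax', axis=axis, out=out, **kwds)
    return bound(*args, **kwds)
ValueError: attempt to get argmax of an empty sequence
```

```bash
cat > m.py <<'E'
from h import *
import pickle
V={n:pickle.load(open(n+'.pkl','rb')) for n in('w1','w2','w5')}; V['w4']=pickle.load(open('w4.pkl','rb'))[0]
def blob(g,lo,hi,near,r):
    hsv=cv2.cvtColor(g['frame'],cv2.COLOR_RGB2HSV); m=cv2.inRange(hsv,lo,hi); w=np.zeros_like(m); cv2.circle(w,(int(near[0]),int(near[1])),r,255,-1); m&=w
    k,l,st,ce=cv2.connectedComponentsWithStats(m)
    i=1+np.argmax(st[1:,4]); cn=cv2.findContours((l==i).astype(np.uint8),0,1)[0][0]
    (x,y),(a,b),t=cv2.fitEllipse(cv2.convexHull(cn)); return (x,y),(a,b),st[i,4]
if __name__=='__main__':
    R1=[ray(g,*blob(g,(20,120,90),(35,255,255),proj(g,(.486,-.028,.086)),25)[0]) for g in V.values()]
    print('tri all',tri(*R1).round(4),'w1w2w5',tri(*R1[:3]).round(4))
    gr=[]
    for n in('w1','w5'):
        g=V[n];c,ab,A=blob(g,(50,100,50),(80,255,255),proj(g,(.484,.0926,.088)),30); gr.append(ray(g,*c)); print(plane(g,*c,.088).round(4))
    print('green',tri(*gr).round(4))
    cy,sy=np.cos(-.12),np.sin(-.12)
    for n in('w1','w5'):
        g=V[n]; f=g['frame'].astype(int)
        for side in(1,-1):
            pts=[]
            for xx in np.arange(-.065,.03,.005):
                ts=np.arange(.07,.115,.0005)
                Q=[np.array([.475,.03])+[cy*xx-sy*side*t, sy*xx+cy*side*t] for t in ts]
                uv=np.round([proj(g,(*P,.068)) for P in Q]).astype(int)
                if uv.min()<0 or uv[:,0].max()>559 or uv[:,1].max()>419: continue
                pr=f[uv[:,1],uv[:,0]].sum(1); d=pr[:-3]-pr[3:]; j=np.argmax(d)
                if d[j]>80: pts.append(Q[j+1])
            pts=np.array(pts,np.float32)
            vx,vy,x0,y0=cv2.fitLine(pts,cv2.DIST_HUBER,0,.01,.01).ravel()
            print(n,'side',side,len(pts),'yaw deg',np.degrees(np.arctan(vy/vx)).round(2),'y at x=.475:',(y0+(.475-x0)*vy/vx).round(4))
E
python3 m.py
```

```text
tri all [ 0.4853 -0.027   0.0876] w1w2w5 [ 0.4853 -0.027   0.0877]
[0.4831 0.0922 0.088 ]
[0.484  0.0913 0.088 ]
green [0.4855 0.0929 0.0816]
w1 side 1 19 yaw deg -6.27 y at x=.475: 0.1208
w1 side -1 19 yaw deg -5.87 y at x=.475: -0.0649
w5 side 1 19 yaw deg -6.97 y at x=.475: 0.1194
w5 side -1 19 yaw deg -6.49 y at x=.475: -0.0652
```

drive_tool --steps '[5,22,2,0,0,5,22.5,2.5,-20,0,5,0,0,-20,0,5,0,0,-20,0,5,0,0,-20,0]'

```text
clock: 8.2
position: [0.485, -0.0272, 0.2192]
tool_rot: [-1.571, 0.001, 1.191]
force: [0.8, 0.0, -0.4]
grip_width: 0.0126
```

drive_tool --steps '[5,0,0,0,0,5,0,0,0,0,5,0,0,0,0,5,0,0,0,0,5,0,0,0,0]'

```text
clock: 8.62
position: [0.4854, -0.0261, 0.2215]
tool_rot: [-1.572, -0.001, 1.192]
force: [0.3, -0.1, -0.3]
grip_width: 0.0128
```

```bash
cat > look.py <<'E'
from h import *
import pickle,sys
n=sys.argv[1]
g=grab('wrist'); s=grab('scene'); pickle.dump((g,s),open(n+'.pkl','wb'))
o=monitor.observe();p=o['position'];print(o['clock'],p,o['tool_rot'],o['force'],o['moment'])
u,v=proj(g,p+[0,0,-.1157]);print('tip px',u,v,'scene',proj(s,p+[0,0,-.1157]))
u,v=int(u),int(v)
a=cv2.resize(g['frame'][v-50:v+50,u-50:u+50],(500,500),interpolation=cv2.INTER_CUBIC)
b=cv2.resize(s['frame'][170:230,255:345],(300,200),interpolation=cv2.INTER_CUBIC); b=cv2.copyMakeBorder(b,0,300,0,0,0)
cv2.imwrite(f'pics/{n}.png',cv2.cvtColor(np.hstack([a,b]),cv2.COLOR_RGB2BGR))
E
python3 look.py c6
```

```text
8.7167 [ 0.48520411 -0.02596048  0.22115236] [-1.57169587e+00 -6.86367560e-04  1.19255712e+00] [ 0.37989562 -0.72414447 -0.07421482] [-0.04485369  0.05029968  0.00101936]
tip px 275.84218304399053 203.39881870489046 scene (np.float64(300.0573694347848), np.float64(208.45660458778997))
```

View pics/c6.png

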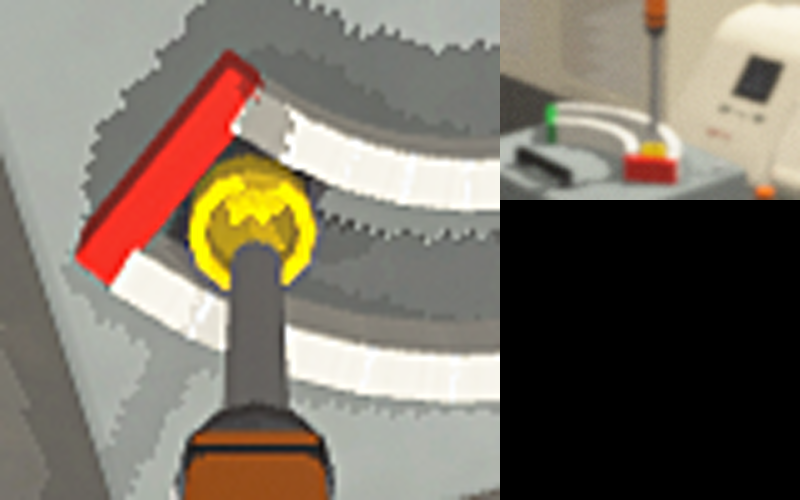

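The tip sits about 2 mm too far in +x relative to the cup centre (tip centre ≈(256,270), expected ≈254). I correct by (-2, +0.3) and feel my way down.

drive_tool --steps '[5,-2,0.3,0,0,5,0,0,-3,0,5,0,0,-3,0,5,0,0,-3,0,5,0,0,-3,0]'

```text
clock: 9.13
position: [0.4829, -0.0257, 0.2081]
tool_rot: [-1.571, 0.0, 1.193]
force: [0.6, 0.2, -0.1]
grip_width: 0.0128
```

drive_tool --steps '[5,0,0,-1,0,5,0,0,-1,0,5,0,0,-1,0,5,0,0,0,0,5,0,0,0,0]'

```text
clock: 9.55
position: [0.4829, -0.0257, 0.2055]
tool_rot: [-1.571, 0.0, 1.192]
force: [0.6, -0.5, -0.7]
grip_width: 0.0125
```

drive_tool --steps '[5,0,0,-1,0,5,0,0,-1,0,5,0,0,-1,0,5,0,0,0,0,5,0,0,0,0]'

```text
clock: 9.97
position: [0.4829, -0.0257, 0.2024]
tool_rot: [-1.571, 0.0, 1.193]
force: [0.4, -0.3, -1.6]
grip_width: 0.0126
```

drive_tool --steps '[5,0,0,-1,0,5,0,0,-1,0,5,0,0,-1,0,5,0,0,0,0,5,0,0,0,0]'

```text
clock: 10.38
position: [0.4829, -0.0257, 0.1994]
tool_rot: [-1.571, 0.0, 1.193]
force: [0.0, -0.7, -1.3]
grip_width: 0.0126
```

drive_tool --steps '[5,0,0,-1,0,5,0,0,-1,0,5,0,0,0,0,5,0,0,0,0,5,0,0,0,0]'

```text
clock: 10.8
position: [0.483, -0.0257, 0.1975]
tool_rot: [-1.571, -0.0, 1.192]
force: [1.0, 0.2, 0.4]
grip_width: 0.0127
```

drive_tool --steps '[5,0,0,-1,0,5,0,0,-1,0,5,0,0,0,0,5,0,0,0,0,5,0,0,0,0]'

```text
clock: 11.22
position: [0.4829, -0.0257, 0.1955]
tool_rot: [-1.571, 0.0, 1.192]
force: [-0.2, -0.4, 0.9]
grip_width: 0.013
```

drive_tool --steps '[5,0,0,-1,0,5,0,0,-1,0,5,0,0,0,0,5,0,0,0,0,5,0,0,0,0]'

```text
clock: 11.63
position: [0.483, -0.0257, 0.1935]
tool_rot: [-1.571, -0.0, 1.192]
force: [0.1, -0.4, 4.2]
grip_width: 0.0124
```

drive_tool --steps '[5,0,0,-1,0,5,0,0,0,0,5,0,0,0,0,5,0,0,0,0,5,0,0,0,0]'

```text
clock: 12.05
position: [0.4829, -0.0257, 0.1925]
tool_rot: [-1.571, 0.0, 1.193]
force: [-0.7, -0.2, 5.1]
grip_width: 0.0125
```

```bash
cat > fo.py <<'E'
from h import *
F=[];P=[]
for i in range(5):
    grab_frame('scene'); o=monitor.observe(); F.append(o['force']);P.append(o['position'])
print(o['clock'],np.mean(P,0).round(4),'F',np.mean(F,0).round(2),np.std(F,0).round(2),o['moment'])
E
python3 fo.py
```

```text
12.3 [ 0.483  -0.0257  0.1925] F [-0.18 -0.68  4.13] [0.41 0.76 0.32] [-0.22860601 -0.00666765  0.01933701]
```

```bash
python3 look.py c7
```

```text
12.4 [ 0.48294054 -0.02568921  0.1924795 ] [-1.57080092e+00  3.63020134e-05  1.19253352e+00] [ 0.43457819 -1.07316445  4.26314659] [-0.23764679 -0.03937412  0.04946256]
tip px 275.93999820852457 203.98884768860015 scene (np.float64(299.2884497187301), np.float64(218.6641868632109))
```

View pics/c7.png

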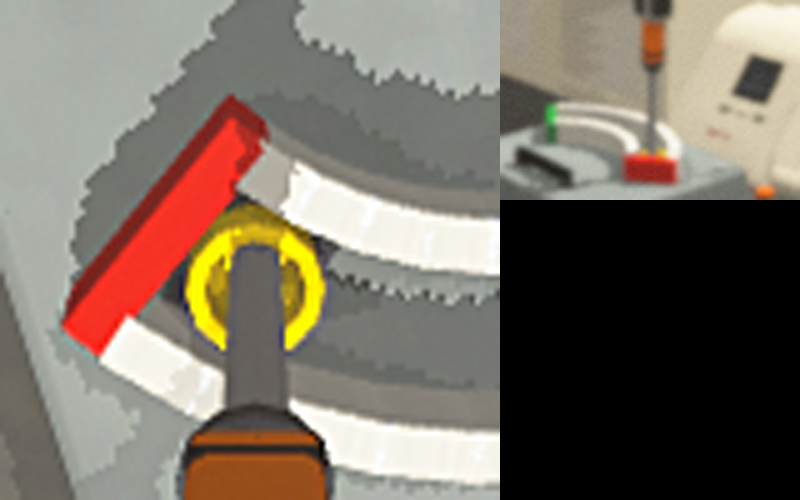

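The tip is inside the cup: the yellow rim shows on both sides, its centre at (256,285), and the cup is pressed below the rails. Contact was felt at TCP z ≈ 0.1965, so the floor is at about 80.8 mm and the tilt is small. Next I work out the arc steps.

```bash
cat > arc.py <<'E'
import numpy as np,sys
# phi(deg) start_angle_adv rows step(mm): increments along arc about Ct
C=np.array([430.7,34.2]); cur=np.array([float(sys.argv[1]),float(sys.argv[2])]); n=int(sys.argv[3]); st=float(sys.argv[4]); 
a=np.arctan2(*(cur-C)[::-1]); print('angle',a,'joint(tip)',a+.86,'radius',np.hypot(*(cur-C)))
p=cur.copy()
for i in range(n):
    a+=st/80; q=C+80*np.array([np.cos(a),np.sin(a)]); d=np.round(q-p,1); p=p+d
    print(d.tolist(),end='\n' if i%5==4 else ' ')
print('end',p,a+.86)
E
python3 arc.py 482.9 -25.7 55 2.5
```

```text
angle -0.8539791115732984 joint(tip) 0.006020888426701565 radius 79.4534454885375
[2.2, 1.3] [1.8, 1.7] [1.8, 1.8] [1.7, 1.8] [1.6, 1.9]
[1.6, 1.9] [1.5, 2.0] [1.4, 2.1] [1.4, 2.0] [1.4, 2.2]
[1.2, 2.1] [1.2, 2.2] [1.1, 2.3] [1.1, 2.2] [0.9, 2.3]
[0.9, 2.4] [0.9, 2.3] [0.7, 2.4] [0.7, 2.4] [0.6, 2.4]
[0.5, 2.5] [0.5, 2.4] [0.4, 2.5] [0.3, 2.5] [0.2, 2.5]
[0.1, 2.5] [0.1, 2.5] [-0.0, 2.5] [-0.1, 2.5] [-0.2, 2.5]
[-0.2, 2.5] [-0.4, 2.4] [-0.4, 2.5] [-0.4, 2.5] [-0.6, 2.4]
[-0.6, 2.4] [-0.7, 2.4] [-0.8, 2.4] [-0.9, 2.3] [-0.9, 2.4]
[-1.0, 2.3] [-1.1, 2.2] [-1.1, 2.2] [-1.2, 2.2] [-1.3, 2.2]
[-1.3, 2.1] [-1.4, 2.0] [-1.5, 2.1] [-1.6, 1.9] [-1.6, 2.0]
[-1.6, 1.8] [-1.7, 1.8] [-1.8, 1.8] [-1.8, 1.7] [-1.9, 1.7]
end [482.6  95.1] 1.7247708884267015
```

drive_tool --steps '[5,0,0,-0.8,0,5,0,0,0,0,5,2,1.3,0,0,5,0,0,0,0,5,0,0,0,0]'

```text
clock: 12.82
position: [0.485, -0.0242, 0.1916]
tool_rot: [-1.571, -0.0, 1.193]
force: [0.0, 0.4, 4.6]
grip_width: 0.0122
```

drive_tool --steps '[5,0.9,0.8,0,0,5,0.9,0.8,0,0,5,0.9,0.9,0,0,5,0.9,0.9,0,0,5,0,0,0,0]'

```text
clock: 13.23
position: [0.4887, -0.0207, 0.1917]
tool_rot: [-1.571, -0.0, 1.193]
force: [-0.3, 0.2, 3.9]
grip_width: 0.013
```

```bash
python3 fo.py
```

```text
13.4833 [ 0.4886 -0.0209  0.1917] F [-0.32  0.38  4.42] [0.73 0.56 0.28] [ 0.13692859  0.08734218 -0.00070594]
```

drive_tool --steps '[5,1.7,1.8,-0.3,0,5,1.6,1.9,0,0,5,1.6,1.9,0,0,5,1.5,2.0,0,0,5,1.4,2.1,0,0]'

```text
clock: 13.9
position: [0.4965, -0.0111, 0.1914]
tool_rot: [-1.571, 0.0, 1.193]
force: [-0.8, -1.9, 4.3]
grip_width: 0.0125
```

```bash
python3 fo.py
python3 - <<'E'
from m import *
g=grab('wrist','w8'); p=monitor.observe()['position']
t=p+[.0021,-.0007,-.1157+.015]
c,ab,A=blob(g,(20,120,90),(35,255,255),proj(g,t),35); print('tip',t,'cup c',c,ab,A,plane(g,*c,.086))
E
```

```text
14.15 [ 0.4966 -0.0109  0.1914] F [0.34 0.19 4.51] [0.32 0.56 0.27] [ 0.18257102 -0.12589815  0.04355959]
tip [ 0.49861086 -0.01182441  0.09076181] cup c (271.5213928222656, 207.66397094726562) (28.121580123901367, 30.037609100341797) 441 [ 0.49534568 -0.01416744  0.086     ]
```

drive_tool --steps '[5,1.4,2.0,0,0,5,1.4,2.2,0,0,5,1.2,2.1,0,0,5,1.2,2.2,0,0,5,1.1,2.3,0,0]'

```text
clock: 14.62
position: [0.5028, -0.0004, 0.1914]
tool_rot: [-1.571, 0.0, 1.192]
force: [-0.3, -2.3, 5.0]
grip_width: 0.0127
```

drive_tool --steps '[5,1.1,2.2,0,0,5,0.9,2.3,0,0,5,0.9,2.4,0,0,5,0.9,2.3,0,0,5,0.7,2.4,0,0]'

```text
clock: 15.03
position: [0.5072, 0.0114, 0.1914]
tool_rot: [-1.571, 0.0, 1.193]
force: [-0.5, -2.2, 4.1]
grip_width: 0.0129
```

```bash
python3 fo.py
```

```text
15.2833 [0.5073 0.0116 0.1914] F [ 0.42 -0.36  4.01] [0.41 0.48 0.3 ] [ 0.1951935  -0.20758582 -0.01856976]
```

drive_tool --steps '[5,0.7,2.4,-0.6,0,5,0.6,2.4,-0.4,0,5,0.5,2.5,-0.2,0,5,0.5,2.4,-0.1,0,5,0.4,2.5,-0.1,0]'

```text
clock: 15.7
position: [0.5099, 0.0235, 0.19]
tool_rot: [-1.571, 0.0, 1.192]
force: [0.2, -3.2, 4.4]
grip_width: 0.0127
```

drive_tool --steps '[5,0.3,2.5,-0.1,0,5,0.2,2.5,-0.1,0,5,0.1,2.5,-0.1,0,5,0.1,2.5,-0.1,0,5,0,2.5,0,0]'

```text
clock: 16.12
position: [0.5106, 0.0361, 0.1896]
tool_rot: [-1.571, -0.0, 1.192]
force: [-0.2, -1.6, 4.6]
grip_width: 0.0122
```

```bash
python3 fo.py
```

```text
16.3667 [0.5106 0.0363 0.1896] F [0.84 0.17 4.4 ] [0.36 0.69 0.4 ] [ 0.23078826 -0.24200619 -0.01793195]
```

drive_tool --steps '[5,-0.1,2.5,-0.3,0,5,-0.2,2.5,-0.2,0,5,-0.2,2.5,-0.2,0,5,-0.4,2.4,-0.1,0,5,-0.4,2.5,-0.1,0]'

```text
clock: 16.78
position: [0.5092, 0.0484, 0.1887]
tool_rot: [-1.571, 0.0, 1.192]
force: [-0.1, -1.6, 5.2]
grip_width: 0.0127
```

drive_tool --steps '[5,-0.4,2.5,-0.1,0,5,-0.6,2.4,-0.1,0,5,-0.6,2.4,-0.1,0,5,-0.7,2.4,-0.1,0,5,-0.8,2.4,-0.1,0]'

```text
clock: 17.2
position: [0.5061, 0.0606, 0.1882]
tool_rot: [-1.571, 0.0, 1.193]
force: [1.2, -1.9, 5.7]
grip_width: 0.0129
```

```bash
python3 fo.py
python3 - <<'E'
from m import *
g=grab('wrist','w9'); p=monitor.observe()['position']
t=p+[.0021,-.0007,-.1157+.012]
c,ab,A=blob(g,(20,120,90),(35,255,255),proj(g,t),35); print('tip',t,'cup c',c,ab,A,plane(g,*c,.083))
E
```

```text
17.45 [0.5061 0.0608 0.1882] F [ 0.18 -0.04  4.96] [0.4  0.41 0.36] [ 0.2356036  -0.20372839 -0.00865619]
tip [0.50823393 0.05984335 0.08450242] cup c (274.1434326171875, 210.7924346923828) (27.62164878845215, 30.234933853149414) 416 [0.50785092 0.05851497 0.083     ]
```

drive_tool --steps '[5,-0.9,2.3,-0.1,0,5,-0.9,2.4,-0.1,0,5,-1.0,2.3,0,0,5,-1.1,2.2,-0.1,0,5,-1.1,2.2,-0.1,0]'

```text
clock: 17.92
position: [0.5012, 0.0715, 0.1878]
tool_rot: [-1.571, 0.0, 1.192]
force: [0.5, -2.9, 4.9]
grip_width: 0.0129
```

drive_tool --steps '[5,-1.2,2.2,-0.1,0,5,-1.3,2.2,-0.1,0,5,-1.3,2.1,0,0,5,-0.7,1.0,0,0,5,0,0,0,0]'

```text
clock: 18.33
position: [0.4966, 0.0793, 0.1876]
tool_rot: [-1.571, 0.0, 1.193]
force: [0.1, -0.5, 5.3]
grip_width: 0.0128
```

```bash
python3 fo.py
python3 - <<'E'
from m import *
g=grab('wrist','w10'); p=monitor.observe()['position']
t=p+[.0021,-.0007,-.1157+.012]
c,ab,A=blob(g,(20,120,90),(35,255,255),proj(g,t),35); print('tip',t,'cup c',c,ab,A,plane(g,*c,.083))
E
```

```text
18.5833 [0.4966 0.0792 0.1876] F [ 0.23 -0.27  5.54] [0.44 0.35 0.38] [-0.04315067 -0.19240137 -0.03176502]
tip [0.49873765 0.07851187 0.08387917] cup c (274.7798156738281, 211.25682067871094) (27.452016830444336, 30.538545608520508) 421 [0.49869286 0.07745711 0.083     ]
```

drive_tool --steps '[5,-0.9,1.2,0,0,5,-0.9,1.2,0,0,5,-0.9,1.2,0,0,5,0,0,0,0,5,0,0,0,0]'

```text
clock: 19.05
position: [0.4939, 0.0829, 0.1876]
tool_rot: [-1.571, -0.0, 1.193]
force: [0.3, -0.5, 4.2]
grip_width: 0.0126
```

drive_tool --steps '[5,-0.6,0.8,0,0,5,-0.6,0.8,0,0,5,0,0,0,0,5,0,0,0,0,5,0,0,0,0]'

```text
clock: 19.47
position: [0.4928, 0.0843, 0.1876]
tool_rot: [-1.571, 0.0, 1.193]
force: [1.1, -1.6, 5.9]
grip_width: 0.0121
```

```bash
python3 fo.py
```

```text
19.7167 [0.4928 0.0843 0.1876] F [ 1.16 -1.74  5.21] [0.29 0.17 0.84] [-0.66886539 -0.51592516  0.0298044 ]
```

drive_tool --steps '[5,-0.3,0.4,0,0,5,-0.3,0.4,0,0,5,0,0,0,0,5,0,0,0,0,5,0,0,0,0]'

```text
clock: 20.13
position: [0.4922, 0.085, 0.1876]
tool_rot: [-1.571, 0.0, 1.192]
force: [1.7, -3.4, 5.0]
grip_width: 0.0127
```

```bash
python3 fo.py;  python3 - <<'E'
from m import *
g=grab('wrist','w11'); p=monitor.observe()['position']
t=p+[.0021,-.0007,-.1157+.012]
c,ab,A=blob(g,(20,120,90),(35,255,255),proj(g,t),35); print('tip',t,'cup c',c,ab,A,plane(g,*c,.083))
E
```

```text
20.3833 [0.4922 0.0851 0.1876] F [ 1.73 -3.51  5.27] [0.6  0.41 0.23] [-1.29880838 -0.69937756 -0.02667845]
tip [0.49423468 0.08435122 0.08387115] cup c (273.8354187011719, 213.34976196289062) (27.43168830871582, 29.186622619628906) 386 [0.49550893 0.08201077 0.083     ]
```

The stop is felt: the static tangential force rose from 2.1 N to 3.9 N over 1 mm. The cup is at (0.4955, 0.082), against a predicted (0.497, 0.081). Next I lift out.

drive_tool --steps '[5,0,0,1,0,5,0,0,1,0,5,0,0,1,0,5,0,0,1,0,5,0,0,1,0]'

```text
clock: 20.85
position: [0.4921, 0.0852, 0.1926]
tool_rot: [-1.571, 0.0, 1.193]
force: [2.4, -3.2, 1.7]
grip_width: 0.0125
```

drive_tool --steps '[5,0.6,-0.8,1,0,5,0.6,-0.8,2,0,5,0,0,4,0,5,0,0,6,0,5,0,0,8,0]'

```text
clock: 21.27
position: [0.4928, 0.0838, 0.2139]
tool_rot: [-1.57, 0.001, 1.193]
force: [0.8, -0.3, -0.7]
grip_width: 0.0128
```

drive_tool --steps '[5,0,0,15,0,5,0,0,20,0,5,0,0,20,0,5,0,0,0,0,5,0,0,0,0]'

```text
clock: 21.68
position: [0.4935, 0.0839, 0.2697]
tool_rot: [-1.572, -0.002, 1.193]
force: [0.6, -0.2, -1.5]
grip_width: 0.0131
```

```bash
python3 fo.py;  python3 - <<'E'
from m import *
import pickle
g=grab('wrist','w12'); p=monitor.observe()['position']; pickle.dump(g,open('w12.pkl','wb'))
f=g['frame']
for z in (.08,.087):
  c,ab,A=blob(g,(20,120,90),(35,255,255),proj(g,(.497,.081,.087)),40); print('cup c',c,ab,A,plane(g,*c,z))
t=pickle.load(open('ts.pkl','rb'))[0]
# pot rim, projected prediction in views
V['w12']=g
for n in('w1','w12'):
    print(n,'pot pred',proj(V[n],(.49,.239,.085)))
E
```

```text
21.9333 [0.493  0.0837 0.2683] F [-0.28  0.01 -0.72] [0.36 0.34 0.57] [ 0.02840397 -0.02329467 -0.00706357]
cup c (275.6555480957031, 189.7769012451172) (21.794904708862305, 23.793363571166992) 410 [0.4977249  0.08130743 0.08      ]
cup c (275.6555480957031, 189.7769012451172) (21.794904708862305, 23.793363571166992) 410 [0.49623223 0.08190628 0.087     ]
w1 pot pred (np.float64(466.34011380830873), np.float64(177.1243482871613))
w12 pot pred (np.float64(434.3989714447163), np.float64(120.17151340650929))
```

Run:
```python
from m import *
import pickle
t=pickle.load(open('ts.pkl','rb'))[0]; w=pickle.load(open('w12.pkl','rb'))
print('w1',plane(V['w1'],471,174.5,.085),'top',plane(t,214,215,.085))
# rim circle by Hough in rectified top-down view at z=.085 from w12
for n,g in(('w1',V['w1']),('w12',w)):
    xs=np.arange(.40,.58,.0005); ys=np.arange(.15,.33,.0005)
    M=np.array([[proj(g,(x,y,.085)) for y in ys] for x in xs],np.float32)
    im=cv2.remap(cv2.cvtColor(g['frame'],cv2.COLOR_RGB2GRAY),M[...,0],M[...,1],cv2.INTER_LINEAR)
    c=cv2.HoughCircles(im,cv2.HOUGH_GRADIENT,1,40,param1=60,param2=15,minRadius=74,maxRadius=90)
    print(n,[(round(.4+v*.0005,4),round(.15+u*.0005,4),r*.5) for u,v,r in c[0][:3]] if c is not None else None)
```

```text
w1 [0.48835404 0.24452739 0.085     ] top [0.48997004 0.23869569 0.085     ]
w1 [(np.float32(0.4888), np.float32(0.2433), np.float32(37.95))]
w12 [(np.float32(0.4892), np.float32(0.2433), np.float32(41.65))]
```

drive_tool --steps '[5,-1.2,32,0,0,5,-1.2,32,0,0,5,-1.2,32,0,0,5,-1.2,32,0,0,5,-1.2,31.8,0,0]'

```text
clock: 22.4
position: [0.4869, 0.2449, 0.2683]
tool_rot: [-1.57, 0.0, 1.192]
force: [0.3, -0.1, -0.3]
grip_width: 0.0127
```

drive_tool --steps '[5,0,0,0,0,5,0,0,0,0,5,0,0,-10,0,5,0,0,-20,0,5,0,0,-20,0]'

```text
clock: 22.82
position: [0.4877, 0.2421, 0.2177]
tool_rot: [-1.571, -0.001, 1.191]
force: [0.5, 0.4, -0.4]
grip_width: 0.0129
```

drive_tool --steps '[5,0,0,0,0,5,0,0,0,0,5,0,0,0,0,5,0,0,0,0,5,0,0,0,0]'

```text
clock: 23.23
position: [0.4878, 0.2434, 0.2195]
tool_rot: [-1.572, -0.001, 1.192]
force: [-0.2, 1.3, -1.0]
grip_width: 0.0124
```

```bash
sed -i 's/\[170:230,255:345\]/[150:240,180:300]/; s/v-50:v+50,u-50:u+50/v-90:v+90,u-90:u+90/' look.py; python3 look.py c13
python3 - <<'E'
from m import *
import pickle
g=pickle.load(open('c13.pkl','rb'))[0]
c,ab,A=blob(g,(20,120,90),(35,255,255),proj(g,(.497,.081,.087)),40); print('cup',plane(g,*c,.087))
E
```

```text
23.3333 [0.48755951 0.24347001 0.21918837] [-1.57127684e+00 -8.38943931e-04  1.19241643e+00] [ 0.29630978 -0.4536593   0.52913012] [ 0.00290351 -0.05090801  0.02871429]
tip px 275.7371053754167 203.55209621049397 scene (np.float64(236.42211406504347), np.float64(183.87296966987847))
cup [0.49623873 0.08389036 0.087     ]
```

View pics/c13.png

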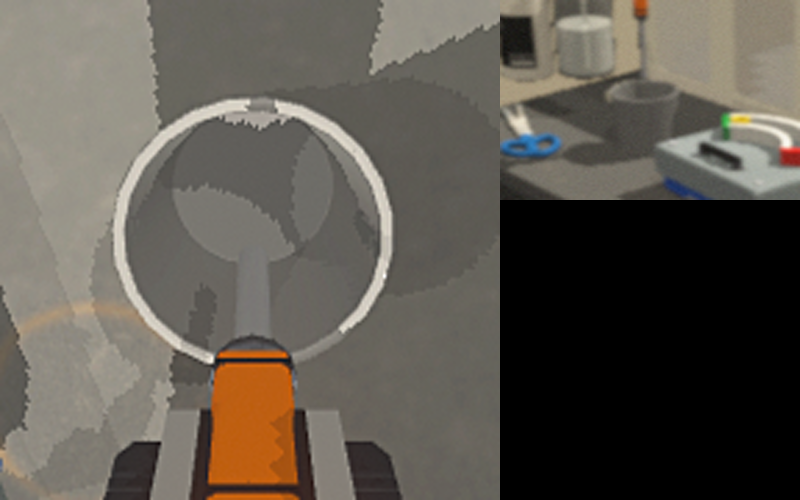

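The tip is centred over the pot rim (rim centre ≈(253,230)), and in the scene inset the yellow cup sits at the green end. Now I lower and feel for the pot floor.

drive_tool --steps '[5,0,0,-15,0,5,0,0,-20,0,5,0,0,-20,0,5,0,0,-20,0,5,0,0,-12,0]'

```text
clock: 23.75
position: [0.4869, 0.2433, 0.1301]
tool_rot: [-1.57, 0.001, 1.193]
force: [0.1, 0.6, -0.3]
grip_width: 0.0127
```

drive_tool --steps '[5,0,0,-4,0,5,0,0,-2,0,5,0,0,-1,0,5,0,0,-1,0,5,0,0,0,0]'

```text
clock: 24.17
position: [0.4876, 0.2436, 0.1242]
tool_rot: [-1.571, -0.001, 1.193]
force: [0.4, 0.0, -0.7]
grip_width: 0.0127
```

```bash
python3 fo.py
```

```text
24.4167 [0.4875 0.2436 0.124 ] F [ 0.06  0.2  -0.29] [0.52 0.37 0.44] [-0.03226322  0.01325752  0.05928731]
```

drive_tool --steps '[5,0,0,-1,0,5,0,0,-1,0,5,0,0,-0.5,0,5,0,0,0,0,5,0,0,0,0]'

```text
clock: 24.83
position: [0.4873, 0.2434, 0.121]
tool_rot: [-1.571, 0.0, 1.192]
force: [0.2, 0.3, -0.3]
grip_width: 0.013
```

drive_tool --steps '[16,0,0,0,0,20,0,0,0,0,30,0,0,0,0,40,0,0,0,0,50,0,0,0,0]'

```text
clock: 25.25
position: [0.4873, 0.2434, 0.1211]
tool_rot: [-1.571, -0.0, 1.193]
force: [1.0, 0.5, -0.8]
grip_width: 0.0492
```

drive_tool --steps '[60,0,0,0,0,70,0,0,0,0,75,0,0,0,0,75,0,0,0,0,75,0,0,0,0]'

```text
clock: 25.67
position: [0.4873, 0.2434, 0.1211]
tool_rot: [-1.571, 0.0, 1.193]
force: [-0.3, -0.3, -0.3]
grip_width: 0.0752
```

```bash
cat > look2.py <<'E'
from h import *
import pickle
g=grab('wrist','r_w'); s=grab('scene','r_s'); o=monitor.observe(); print(o['position'],o['force'],o['grip_width'])
for n,im in(('w',g),('s',s)):
    f=im['frame']; m=cv2.inRange(cv2.cvtColor(f,cv2.COLOR_RGB2HSV),(5,170,90),(18,255,255))
    k,l,st,ce=cv2.connectedComponentsWithStats(m); print(n,[(st[i].tolist(),ce[i].round(0).tolist()) for i in range(1,k) if st[i,4]>40][:8])
p=(.489,.243); print('upright handle in w/s: bottom',proj(g,(*p,.094)),proj(s,(*p,.094)),'top',proj(g,(*p,.156)),proj(s,(*p,.156)))
E
python3 look2.py
```

```text
[0.48735765 0.24341072 0.12107564] [ 0.40908179 -0.83667537  0.01495167] 0.07500408024466469
w [([519, 224, 19, 16, 155], [528.0, 232.0]), ([264, 239, 25, 2, 50], [276.0, 240.0]), ([259, 243, 35, 43, 1316], [276.0, 265.0]), ([258, 289, 38, 35, 415], [276.0, 296.0])]
s [([235, 172, 4, 16, 46], [236.0, 181.0]), ([332, 226, 5, 19, 70], [334.0, 235.0])]
upright handle in w/s: bottom (np.float64(276.5677480460275), np.float64(250.4486940004552)) (np.float64(237.03480246861398), np.float64(186.75369128888767)) top (np.float64(277.0375497350292), np.float64(314.98595334216657)) (np.float64(236.10533024886348), np.float64(167.13199834780096))
```

drive_tool --steps '[75,0,0,5,0,75,0,0,10,0,75,0,0,15,0,75,0,0,20,0,75,0,0,25,0]'

```text
clock: 26.18
position: [0.4869, 0.2431, 0.197]
tool_rot: [-1.57, 0.001, 1.192]
force: [-0.2, -0.2, 1.3]
grip_width: 0.0752
```

drive_tool --steps '[75,0,0,30,0,75,0,0,30,0,75,0,0,20,0,75,0,0,0,0,75,0,0,0,0]'

```text
clock: 26.6
position: [0.4876, 0.2436, 0.2776]
tool_rot: [-1.572, -0.002, 1.192]
force: [0.2, -0.0, -0.9]
grip_width: 0.0749
```

drive_tool --steps '[75,0,0,0,0,75,0,0,0,0,75,0,0,0,0,75,0,0,0,0,75,0,0,0,0]'

```text
clock: 27.02
position: [0.4872, 0.2433, 0.2757]
tool_rot: [-1.57, 0.001, 1.192]
force: [0.4, 0.0, -0.2]
grip_width: 0.0748
```

```bash
python3 look2.py; sleep 0
python3 - <<'E'
from m import *
import time
for i in range(8): g=grab('wrist','r_f')
t=grab('top')
f=cv2.cvtColor(g['frame'],cv2.COLOR_RGB2HSV)
k,l,st,ce=cv2.connectedComponentsWithStats(cv2.inRange(f,(5,170,90),(18,255,255)))
print([(st[i].tolist(),ce[i].round(1).tolist()) for i in range(1,k) if st[i,4]>40])
c,ab,A=blob(g,(20,120,90),(35,255,255),proj(g,(.497,.081,.087)),40); print('cup',plane(g,*c,.087))
# stand and bystanders: top before/after diff
import pickle
t0=pickle.load(open('ts.pkl','rb'))[0]
d=cv2.absdiff(t0['frame'],t['frame']).max(2)
for n,(x,y) in dict(timer=(169,186),cartridge=(376,180),marker=(346,257),stand=(360,226),decoy=(343,226),pot=(214,215)).items(): print(n,(d[y-14:y+14,x-14:x+14]>50).sum())
E
```

```text
[0.48730715 0.24329636 0.27584559] [ 0.37846648 -0.1258911   0.5509357 ] 0.07492736720879423
w [([268, 181, 18, 32, 304], [276.0, 192.0]), ([434, 182, 10, 10, 48], [438.0, 187.0])]
s [([235, 168, 5, 20, 85], [237.0, 178.0]), ([332, 226, 5, 19, 72], [334.0, 235.0])]
upright handle in w/s: bottom (np.float64(276.4152261372566), np.float64(187.59058405735064)) (np.float64(237.03480246861398), np.float64(186.75369128888767)) top (np.float64(276.5472914806224), np.float64(204.8899420031109)) (np.float64(236.10533024886348), np.float64(167.13199834780096))
[([267, 180, 18, 30, 275], [275.5, 189.6]), ([433, 183, 11, 9, 49], [438.4, 186.7])]
cup [0.49661024 0.08328084 0.087     ]
timer 389
cartridge 0
marker 5
stand 45
decoy 0
pot 145
```

drive_tool --steps '[75,0,0,20,0,75,0,0,30,0,75,-5,-30,10,0,75,-5,-40,0,0,75,-10,-40,0,0]'

```text
clock: 27.98
position: [0.4675, 0.1325, 0.3364]
tool_rot: [-1.572, -0.001, 1.194]
force: [1.0, -1.5, -0.2]
grip_width: 0.075
```

drive_tool --steps '[75,-10,-40,0,0,75,-10,-40,0,0,75,-10,-20,0,0,75,0,0,0,0,75,0,0,0,0]'

```text
clock: 28.4
position: [0.4371, 0.0326, 0.3365]
tool_rot: [-1.571, -0.001, 1.191]
force: [0.2, -0.5, 0.4]
grip_width: 0.0745
```

drive_tool --steps '[75,0,0,0,0,75,0,0,0,0,75,0,0,0,0,75,0,0,0,0,75,0,0,0,0]'

```text
clock: 28.82
position: [0.4374, 0.0338, 0.3359]
tool_rot: [-1.571, 0.0, 1.193]
force: [-0.2, 0.1, -0.5]
grip_width: 0.0754
```

Run:
```python
from m import *
for k_ in range(2):
    g=grab('wrist','fin'); o=monitor.observe(); print(o['clock'],o['position'])
    k,l,st,ce=cv2.connectedComponentsWithStats(cv2.inRange(cv2.cvtColor(g['frame'],cv2.COLOR_RGB2HSV),(5,170,90),(18,255,255)))
    print([(st[i].tolist(),ce[i].round(1).tolist()) for i in range(1,k) if st[i,4]>20])
    print('upright handle',proj(g,(.489,.243,.094)),proj(g,(.489,.243,.156)),'stand',proj(g,(.464,-.2496,.07)))
    for i in range(10): grab_frame('scene')
c,ab,A=blob(g,(20,120,90),(35,255,255),proj(g,(.497,.081,.087)),40); print('cup',plane(g,*c,.087))
t=grab('top'); t0=pickle.load(open('ts.pkl','rb'))[0]
d=cv2.absdiff(t0['frame'],t['frame']).max(2)
for n,(x,y) in dict(timer=(169,186),cartridge=(376,180),marker=(346,257),stand=(360,226),decoy=(343,226),pot=(214,215)).items(): print(n,(d[y-14:y+14,x-14:x+14]>50).sum())
```

```text
28.8667 [0.437391   0.03369163 0.33596985]
[([467, 141, 3, 13, 22], [467.9, 146.8]), ([470, 141, 46, 21, 672], [492.1, 151.0]), ([104, 235, 28, 24, 228], [118.3, 245.7])]
upright handle (np.float64(472.3320481222894), np.float64(147.25545232680162)) (np.float64(507.70545553043985), np.float64(154.7619873996843)) stand (np.float64(77.67665227387556), np.float64(270.8882618414915))
29.4167 [0.43732217 0.03337853 0.33609238]
[([467, 141, 4, 13, 25], [468.1, 147.0]), ([470, 141, 46, 21, 674], [492.3, 150.9]), ([104, 235, 28, 24, 220], [118.7, 245.6])]
upright handle (np.float64(472.50007164724315), np.float64(146.99493659439048)) (np.float64(507.91328996925614), np.float64(154.4620353998175)) stand (np.float64(78.0044307401102), np.float64(270.91761535694934))
cup [0.49625892 0.0813677  0.087     ]
timer 0
cartridge 0
marker 6
stand 45
decoy 0
pot 22
```

```bash
python3 -c "
from workcell import workorder; print(workorder.job_done())"
```

```text
the job is handed in; nothing more can be done
None
```

I locked the case and handed the job in at about 30 s of the 72 s allowed; no verdict came back.

**What I did**
- I drew the larger stylus straight up out of its stand, and the stand stayed upright.
- With the tip in the cup I pressed at about 4 to 5.5 N and followed the track at about 3 cm/s, pausing to check. The floor fell slightly towards the green end, and I corrected for that by feel.
- I stopped when the bolt met the stop: the static sideways force rose from 2.1 N to 3.9 N over 1 mm.
- I lifted the stylus out, set it in the middle of the grey pot and let go.

**Last checks**
- **Bolt:** the cup is at (0.496, 0.081), within about 1 mm of the green end I calculated from the track shape. I had no direct reading of the bolt's angle.
- **Stylus:** it stands nearly upright in the pot and did not move in two pictures 0.5 s apart. It stands free on its flat tip, not leaning on the rim.
- **Stand and bystanders:** before-and-after overhead pictures show no change at the timer or cartridge, and only a few changed pixels at the marker. The changes at the stand are small and fit the stylus being gone.
- **Arm:** it is parked clear of everything.

**Checks that disagreed**
- **Timer:** an earlier overhead picture showed a change there. It vanished once the arm moved away, so it was the arm or its shadow.
- **Stylus tip:** it sat about 2 mm from where I expected relative to the gripper. I corrected for this before entering the cup.

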